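# Clamp a watercolour panel in a cam-lock jig

## Task

Secure the small wooden painting panel in the holding jig: push the rod by its red knob until the sprung jaw has slid the panel up against the steel stop bar and its rubber pad is squeezed about 2 to 4 mm, well short of bottoming out. Then swing the red cam lever over centre, all the way to its closed stop, so that the rod is locked, without forcing the lever once it is there. Let go of everything and leave the water glass, palette and brush where they are.

Things in the scene. Friction and masses are not known exactly. Their poses are not given: they have to be found in the camera images.
- jig: Fixed plywood jig, deck 130 x 330 mm (x +-65, y -145 to 185 mm), 15 mm thick; origin on the table. All places named 'jig' are in its axes, z up. The rod runs along y at x 0, z 48; the panel is clamped toward +y. An aluminium collar (x -25 to 12, foot to 25; y -120 to -80; top z 69), open at its +x side, guides the rod.
- fence: Fixed wooden block 100 x 25 mm, inner face at jig y 152 mm, top z 49; origin and axes of the jig. It carries a rigid steel stop bar (80 mm wide, z 17 to 43) screwed out by an unknown amount, different every time and not measured: the bar's face stands somewhere from jig y 128 to 140 mm.
- panel: Loose cradled wooden painting panel, 100 (x) x 120 (y) x 22 (z) mm, about 0.2 kg, white face with a violet wash; origin at the centre of its underside. It lies flat on the deck between jaw and stop bar with slack on both sides, slightly askew, and slides under 0.5 to 2 N.
- rod (a joint): Slide of the 16 mm aluminium rod, m, 0 to 0.085, grows as jaw and knob move along jig +y. Lever open: it drags with a constant 5 N and stays where left, so when let go it keeps at most 5 N of the pad's push. Lever closed: it is locked (holds over 20 N).
- knob (a point): Centre of the red upright grip knob, 20 mm diameter, 30 mm tall (top at z 100 mm, this point at z 85), on a thinner stem at the rod's tail, at jig x 0, y = -225 mm + rod. Below it the rod end's top is at z 60. Take it from above and push along jig +y.
- jaw: Steel jaw plate, 70 mm wide, on the rod; jig axes, origin at the jig origin shifted along y by the rod value. In front of it a rubber pad (64 mm wide, z 18 to 42) on springs; free pad's front at jig y = -35 mm + rod. The pad yields 1 mm per 2 N and bottoms out after 6 mm; its squeeze is not measured. 2.5 to 10 N on it holds the panel well; above 15 N the panel is damaged.
- lever (a joint): Cam lever, rad, 0 = wide open, 2.2 = closed on its stop; grows clockwise from above. At value v it points from its pin along jig (cos a, sin a), a = 0.629 - v; closed it lies along jig -y. Nearly free to 0.4, then a spring resists (up to about 9 N at the handle, most near 1.2); past centre at 1.95 it snaps on to 2.2 by itself. Let go between 0.4 and 1.95 it springs back open.
- lever_pin (a point): The lever's vertical pivot axis, at jig x 34, y -100 mm, at the height of the lever's middle (z 59). The red cam head around it is 30 mm in diameter.
- handle: Red lever arm; origin 80 mm from the pin, z 59 mm; x axis points outward from the pin. Bar 12 mm wide, z 52 to 66, from 15 to 95 mm from the pin, ending in an 18 mm round (z 51 to 67) centred 95 mm from the pin. Push its side with the fingers from above; more than 25 N on it is forcing it.
- glass: Loose water glass, 80 mm wide, 90 mm tall; bystander.
- palette: Loose white divided palette, 120 x 200 x 16 mm; bystander.
- brush: Loose paint brush with a red handle lying on the table; bystander.
Not all that is in view belongs to the job. Leave any orange or turquoise look-alike of the panel alone.

How it is judged:
By the outcome, as a careful person would: the job done as asked, in the order asked, and still so for the second after the job is handed in, with the robot touching nothing.
It also fails if it takes over 67 s, if anything falls off the work surface, if the arm or the gripper's body presses on something with over 40 N, if the wrist force passes 120 N, or if a joint passes its speed limit or range.

## Robot

A 6-joint arm with a two-finger parallel gripper is mounted at the origin on the work surface. World frame = base frame: x ahead of the robot, y to its left, z up, the work surface at z = 0. Lengths are in m, angles in degrees, forces in N, time in s.
With the tool pointing down it reaches from about 0.35 to 0.975 m from the base axis. Payload 7.1 kg.
Tool frame: the origin (TCP) lies at the very end of the fingers, on their centre line; the grasp point (between the pads) lies 19 mm behind it (manip.grip_depth is the distance from the TCP to the grasp point, in m); z points along the fingers, y is the line along which they close (so a half turn about z gives the same grasp; the last joint's range is limited). The gripper opens to 88 mm and grips with 3 to 60 N. Pads are 20 mm wide; open, the fingers measure 115 mm over their backs; the gripper's body (75 mm by 178 mm) begins 61 mm behind the grasp point.
Start: joints at [70.588, 24.242, 93.386, -0, 62.372, -1.089], TCP at [0.196, 0.593, 0.223] pointing down, gripper open.
Joint ranges: [-172.04, 172.04], [-51.8, 120.97], [4.93, 147.93], [-75.15, 255.16], [6.16, 154.13], [-145.62, 145.62]. Speed limits (degrees/s): [136.94, 136.94, 172.46, 180, 180, 180].

## Interface

Orientations are given as [roll, pitch, yaw] about the fixed x, y, z axes, in that order (R = Rz(yaw) Ry(pitch) Rx(roll)).
In Python, from station import manip gives the robot as it stands.
- The arm moves only by the shell command python3 -m pendant FILE [OPENING] [FORCE], which reads ROWS from the file FILE. ROWS is a JSON list of rows, 1 to 8 of them, each written [[dx, dy, dz], [rx, ry, rz]]: dx, dy, dz in shares of the most that a row can go, 1 being 62.5 mm, then a rotation vector rx, ry, rz in normalised numbers (1 is 180 degrees); each row shifts and turns the commanded pose from where the row before left it, along the tool's axes as they then stand; what a row does not reach is not made up. A row lasts 1/8 s, in which the tool goes at most 0.0625 m and 10.7 degrees, less where a joint would pass 70% of its speed; a pose out of reach is approached as far as the arm can. OPENING is the finger opening in m, set as the command begins (- or left out keeps the last). The fingers move at their own pace and stop on an object; FORCE is the grip in N (left out, the last holds). Time passes only in rows, so rows that do not move let the fingers close. It prints the time, the measured TCP pose, the force, the opening and the grip force at its end. No shift or turn number may pass 1 either way. Input that does not fit is refused with a message, and nothing moves.
- manip.observe(): the state, without advancing time (a new reading comes with each control period).
- manip.capture(name): name is "side" or "top"; returns a dict with "pixels" (480x640x3 uint8, blue, green, red), "fx", "fy", "cx", "cy" (pixels), "rvec" (rotation vector, rad) and "tvec" (3), from world to camera coordinates, as OpenCV has them. Camera axes: x right, y down, z forward; pixel columns grow to the right and rows downward; lengths in m; the calibration is good to about 2 mm. A picture is of the moment at which its call begins. There is no depth.
- manip.close_job(): hands the job in; it is judged then, once.
The state is a dict: "clock": time; "joint_positions": joint angles; "qd": joint speeds; "joint_efforts": joint torques, N m; "eef_pos": TCP position; "ee_rot": TCP orientation; "wrist_force": force on the tool from outside, world axes, zero at the start; "ft_torque": the same for the moment, N m; "finger_gap": finger opening in m; "grasp_force": force on a finger pad.
Only numpy, scipy, OpenCV 4.12 (cv2) and the standard library are available. Lean on these libraries where they do the work, as an engineer would, in place of code of your own. Each camera call takes 0.05 s, during which the arm holds its last target. There are 200 camera calls.

## Working session

There is one attempt and no reset: what is moved stays moved. The work goes in short steps, Python scripts to look and compute and a shell command to move; the robot and the scene stay as the last step left them, time stands still between calls to the robot, and variables do not carry over. Pictures are saved under pics/ and viewed, at most 10 in all, crops included, and the job is handed in when it is done.

```bash
mkdir -p pics; cat > h.py <<'E'
import numpy as np,cv2
from station import manip
def cap(n,f=None):
    c=manip.capture(n)
    if f: cv2.imwrite('pics/'+f,c['pixels'])
    return c
def ray(c,u,v,z):
    R=cv2.Rodrigues(np.array(c['rvec'],float))[0];t=np.array(c['tvec'],float).ravel()
    d=R.T@np.array([(u-c['cx'])/c['fx'],(v-c['cy'])/c['fy'],1]);o=-R.T@t
    return o+d*(z-o[2])/d[2]
def proj(c,p):
    R=cv2.Rodrigues(np.array(c['rvec'],float))[0];q=R@np.array(p)+np.array(c['tvec'],float).ravel()
    return np.array([c['fx']*q[0]/q[2]+c['cx'],c['fy']*q[1]/q[2]+c['cy']])
E
python3 - <<'E'
from h import *
for n in('top','side'):
    c=cap(n,n+'0.png');np.savez(n+'0.npz',**c)
    R=cv2.Rodrigues(np.array(c['rvec'],float))[0];print(n,-R.T@np.array(c['tvec']).ravel(),c['fx'],R[2])
print(manip.observe())
E
```

```text
top [0.33746753 0.00450686 1.34586566] 623.9252826441825 [ 0.17447878 -0.0189216  -0.98447912]
side [-0.05544001 -0.81175729  0.61851029] 527.4663197109539 [ 0.53028501  0.69663854 -0.48321067]
{'clock': 0.1, 'joint_positions': array([ 7.05892244e+01,  2.42804691e+01,  9.34282196e+01, -2.86399843e-04,
        6.23725952e+01, -1.08840637e+00]), 'qd': array([-0.03670051, -0.14591935, -0.10895418,  0.01789928,  0.010309  ,
       -0.02158827]), 'joint_efforts': array([ 5.19615460e-04, -5.45616353e+01, -2.74325609e+01,  6.44970476e-02,
        1.88517506e-02, -4.89409149e-05]), 'eef_pos': array([0.1962789 , 0.59283247, 0.2219669 ]), 'ee_rot': array([-1.79918726e+02, -1.29048872e-03,  1.61677763e+02]), 'wrist_force': array([-0.13897121,  0.84979869, -0.69058876]), 'ft_torque': array([-0.02611665, -0.02176636, -0.02196773]), 'grasp_force': 0.0, 'finger_gap': 0.08775505708983398}
```

View pics/top0.png

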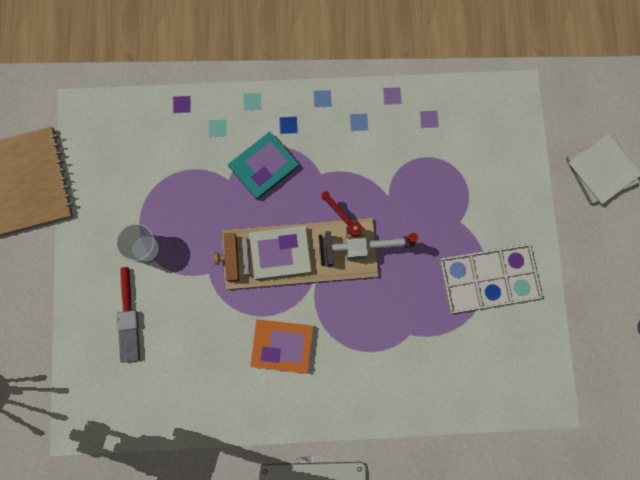

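View pics/side0.png

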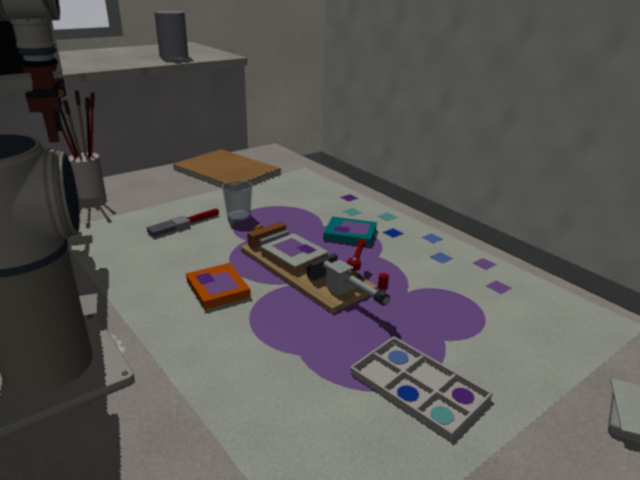

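Top view: the jig deck spans about (222–378, 219–288), with jig +y pointing image-left. The knob is at about (412,239), the lever pin at (355,229) and the handle end at (326,196). The glass and palette are clear of the work. Side view: the knob is at (383,282) and the lever tip at (361,243).

```bash
cat > m.py <<'E'
from h import *
import sys
def red(c):
    h=cv2.cvtColor(c['pixels'],cv2.COLOR_BGR2HSV)
    return ((((h[...,0]<6)|(h[...,0]>172))&(h[...,1]>150)&(h[...,2]>50))*255).astype(np.uint8)
if __name__=='__main__':
  for n in('top','side'):
    c=dict(np.load(n+'0.npz'));m=red(c)
    k,l,s,ce=cv2.connectedComponentsWithStats(m)
    for i in range(1,k):
        if s[i,4]>15:print(n,s[i],ce[i].round(1))
  c=dict(np.load('top0.npz'))
  h=cv2.cvtColor(c['pixels'],cv2.COLOR_BGR2HSV);print(h[284,300],h[283,250],h[225,325],h[270,370],h[295,300],h[215,300])
  w=((h[...,0]>10)&(h[...,0]<25)&(h[...,1]>70)).astype(np.uint8)*255
  w[:215]=0;w[295:]=0;w[:,:218]=0;w[:,385:]=0
  r=cv2.minAreaRect(np.argwhere(w>0)[:,::-1].astype(np.float32));b=cv2.boxPoints(r)
  print(r,b);P=np.array([ray(c,u,v,.015) for u,v in b]);print(P)
  crop=c['pixels'][180:300,210:430];cv2.imwrite('pics/crop.png',cv2.resize(crop,None,fx=3.6,fy=3.6,interpolation=cv2.INTER_CUBIC))
E
python3 m.py
```

```text
top [322 192  40  44 353] [342.8 215.2]
top [407 233  11  10  81] [411.6 237.7]
top [121 268  10  43 311] [125.4 288.3]
side [189 209  29  11  96] [203.3 213.9]
side [348 239  17  26 158] [357.1 252.5]
side [380 273   8  17  75] [383.3 279.5]
[139  79  90] [ 19  88 145] [ 19  83 150] [ 18  84 148] [138  70 132] [140  73 133]
((296.6956787109375, 253.64732360839844), (59.00779724121094, 158.228759765625), 85.33314514160156) [[215.4431  230.67815]
 [373.14728 217.80434]
 [377.94824 276.61652]
 [220.24408 289.4903 ]]
[[ 0.59628043  0.20024825  0.015     ]
 [ 0.6188434  -0.14290526  0.015     ]
 [ 0.48968296 -0.14856127  0.015     ]
 [ 0.46846163  0.18902688  0.015     ]]
```

View pics/crop.png

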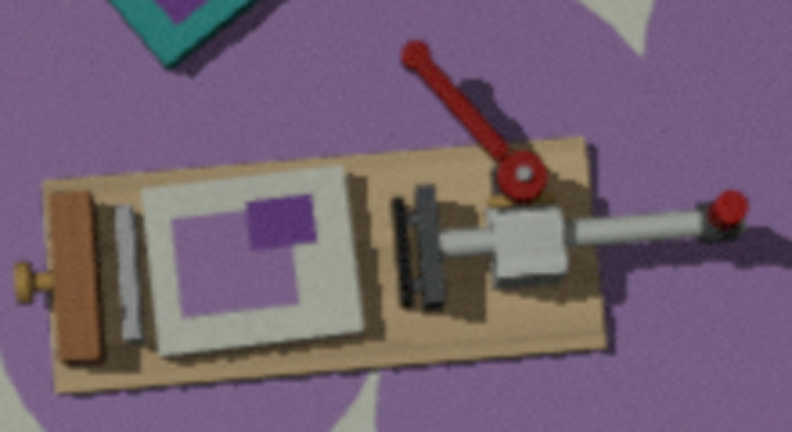

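The crop shows deck corners at about (42,182), (585,140), (606,348) and (55,392), the cam centre at (523,173), the lever tip at (415,54) and the knob top at (730,207).

```bash
cat > fit.py <<'E'
from h import *
c=dict(np.load('top0.npz'))
U=lambda x,y:((x+.5)/3.6-.5+210,(y+.5)/3.6-.5+180)
L=[((42,182),(-.0,0),.015)]
pts=[((42,182),(.065,.185),.015),((585,140),(.065,-.145),.015),((606,348),(-.065,-.145),.015),((55,392),(-.065,.185),.015),((523,173),(.034,-.1),.068),((415,54),(.034+.095*np.cos(.629),-.1+.095*np.sin(.629)),.067)]
W=np.array([ray(c,*U(*p[0]),p[2])[:2] for p in pts]);J=np.array([p[1] for p in pts])
Wc,Jc=W-W.mean(0),J-J.mean(0)
th=np.arctan2((Jc[:,0]*Wc[:,1]-Jc[:,1]*Wc[:,0]).sum(),(Jc*Wc).sum())
R=np.array([[np.cos(th),-np.sin(th)],[np.sin(th),np.cos(th)]]);t=W.mean(0)-R@J.mean(0)
print('yaw',np.degrees(th),'t',t);print('res mm',((W-J@R.T-t)*1000).round(1).tolist())
k=ray(c,*U(730,207),.1)[:2];print('knob',k,'jig',R.T@(k-t))
for x in((0,-.225),(.034,-.1)):print(x,R@x+t)
s=dict(np.load('side0.npz'));print('side proj knob',proj(s,[*(R@(0,-.225)+t),.085]),'seen 383.5,281.5')
print('pin side',proj(s,[*(R@(.034,-.1)+t),.066]))
np.savez('jig.npz',R=R,t=t)
E
python3 fit.py
```

```text
yaw 3.643204672703159 t [ 5.45531008e-01 -5.04154024e-04]
res mm [[-1.5, -0.7], [-2.3, 0.4], [0.5, 0.7], [1.4, -0.9], [1.4, 0.0], [0.6, 0.4]]
knob [ 0.55931052 -0.21203853] jig [ 0.00031012 -0.21198248]
(0, -0.225) [ 0.5598282  -0.22504945]
(0.034, -0.1) [ 0.5858166 -0.0981416]
side proj knob [386.6714408  283.48256363] seen 383.5,281.5
pin side [353.14855822 260.43291203]
```

The manual's scale: shifts go in shares of 62.5 mm and turns go in shares of 180 degrees. Converting my numbers, -0.0551 m is -0.8816, -0.0207 m is -0.3312, -10 degrees / 180 = -0.0556.

```bash
echo '[[[0, 0, 0], [0, 0, -0.0556]], [[0, 0, 0], [0, 0, -0.0556]], [[0, 0, 0], [0, 0, -0.0109]], [[-0.3312, -0.8816, 0], [0, 0, 0]], [[-0.3312, -0.8816, 0], [0, 0, 0]], [[-0.3312, -0.8816, 0], [0, 0, 0]], [[-0.3312, -0.8816, 0], [0, 0, 0]], [[-0.3312, -0.8816, 0], [0, 0, 0]]]' > rows.txt && python3 -m pendant rows.txt
echo '[[[-0.3312, -0.8816, 0], [0, 0, 0]], [[-0.3312, -0.8816, 0], [0, 0, 0]], [[-0.3312, -0.8816, 0], [0, 0, 0]], [[-0.3312, -0.8816, 0], [0, 0, 0]], [[-0.3312, -0.8816, 0], [0, 0, 0]], [[-0.3312, -0.8816, 0], [0, 0, 0]], [[-0.3312, -0.8816, 0], [0, 0, 0]], [[-0.3312, -0.8816, 0], [0, 0, 0]]]' > rows.txt && python3 -m pendant rows.txt
echo '[[[-0.3312, -0.8816, 0], [0, 0, 0]], [[-0.3312, -0.8816, 0], [0, 0, 0]], [[0, 0, 0], [0, 0, 0]], [[0, 0, 0], [0, 0, 0]]]' > rows.txt && python3 -m pendant rows.txt
cat > st.py <<'E'
from h import *
j=np.load('jig.npz');s=manip.observe();p=s['eef_pos'];R=j['R']
print('t',round(s['clock'],2),'jig mm',(1000*R.T@(p[:2]-j['t'])).round(2),'z',round(p[2]*1000,1),'rot',s['ee_rot'].round(2),'F jig',(R.T@s['wrist_force'][:2]).round(2),s['wrist_force'][2].round(2),'gap',round(s['finger_gap']*1000,1),'grip',s['grasp_force'])
E
python3 st.py
```

```text
clock: 1.1
eef_pos: [0.3177, 0.3233, 0.2227]
ee_rot: [180.0, 0.0, -176.5]
wrist_force: [0.7, 0.4, 0.7]
finger_gap: 0.0877
grasp_force: 0.0
clock: 2.1
eef_pos: [0.5111, -0.1064, 0.2227]
ee_rot: [180.0, 0.0, -176.5]
wrist_force: [0.8, 0.0, 0.8]
finger_gap: 0.0878
grasp_force: 0.0
clock: 2.6
eef_pos: [0.5582, -0.2115, 0.2221]
ee_rot: [179.9, -0.1, -176.5]
wrist_force: [1.5, 0.9, 0.5]
finger_gap: 0.0879
grasp_force: 0.0
t 2.6 jig mm [  -0.75 -211.38] z 222.1 rot [ 1.7995e+02 -7.0000e-02 -1.7649e+02] F jig [1.55 0.83] 0.48 gap 87.9 grip 0.0
```

In the tool's units: 0.05 m is 0.8, 0.04 m is 0.64.

```bash
echo '[[[0, 0, 0.8], [0, 0, 0]], [[0, 0, 0.8], [0, 0, 0]], [[0, 0, 0.64], [0, 0, 0]], [[0, 0, 0.224], [0, 0, 0]], [[0, 0, 0], [0, 0, 0]]]' > rows.txt && python3 -m pendant rows.txt
python3 st.py
cat > look.py <<'E'
import sys
from h import *
j=np.load('jig.npz');R=j['R'];F=[];P=[]
for i in range(int(sys.argv[1])):
    manip.capture('top');s=manip.observe();F.append(s['wrist_force']);P.append(s['eef_pos'])
F=np.array(F);f=F.mean(0);p=np.mean(P,0)
print('F jig',(R.T@f[:2]).round(2),'z',f[2].round(2),'std',F.std(0).round(2),'jig mm',(1000*R.T@(p[:2]-j['t'])).round(2),'z',(p[2]*1e3).round(1),'gap',round(s['finger_gap']*1e3,1),'grip',round(s['grasp_force'],1),'t',round(s['clock'],2))
E
python3 look.py 8
```

```text
clock: 3.22
eef_pos: [0.5586, -0.2108, 0.0686]
ee_rot: [180.0, -0.1, -176.3]
wrist_force: [0.0, -0.1, 1.1]
finger_gap: 0.0875
grasp_force: 0.0
t 3.23 jig mm [  -0.32 -210.75] z 68.6 rot [ 1.7997e+02 -6.0000e-02 -1.7632e+02] F jig [ 0.01 -0.14] 1.15 gap 87.5 grip 0.0
F jig [ 0.03 -0.02] z -0.01 std [0.53 0.45 0.39] jig mm [   0.76 -211.89] z 70.1 gap 87.7 grip 0.0 t 3.62
```

In the tool's units: 0.002 m is 0.032.

```bash
echo '[[[0, 0, 0.032], [0, 0, 0]], [[0, 0, 0], [0, 0, 0]], [[0, 0, 0], [0, 0, 0]], [[0, 0, 0], [0, 0, 0]], [[0, 0, 0], [0, 0, 0]], [[0, 0, 0], [0, 0, 0]]]' > rows.txt && python3 -m pendant rows.txt 0.01 20
python3 look.py 8
```

```text
clock: 4.38
eef_pos: [0.5589, -0.2118, 0.0667]
ee_rot: [-180.0, 0.0, -176.4]
wrist_force: [-0.6, 0.3, -1.3]
finger_gap: 0.0314
grasp_force: 0.0
F jig [-0.3  -3.04] z -0.94 std [0.48 2.88 0.36] jig mm [-6.0000e-02 -2.1205e+02] z 66.7 gap 19.6 grip 20.0 t 4.78
```

In the tool's units: 0.004 m is 0.064.

```bash
echo '[[[0, 0.064, 0], [0, 0, 0]], [[0, 0.064, 0], [0, 0, 0]], [[0, 0.064, 0], [0, 0, 0]], [[0, 0, 0], [0, 0, 0]]]' > rows.txt && python3 -m pendant rows.txt
python3 look.py 6
echo '[[[0, 0.048, 0], [0, 0, 0]], [[0, 0.048, 0], [0, 0, 0]], [[0, 0.048, 0], [0, 0, 0]], [[0, 0, 0], [0, 0, 0]]]' > rows.txt && python3 -m pendant rows.txt
python3 look.py 6
python3 -c "
from h import *
c=cap('top');cv2.imwrite('pics/c2.png',cv2.resize(c['pixels'][180:300,210:430],None,fx=3.6,fy=3.6,interpolation=cv2.INTER_CUBIC))"
```

```text
clock: 5.28
eef_pos: [0.5581, -0.1997, 0.0667]
ee_rot: [180.0, -0.0, -176.3]
wrist_force: [-0.4, -1.9, -1.0]
finger_gap: 0.0198
grasp_force: 20.0
F jig [-0.45 -1.61] z -0.65 std [0.31 0.45 0.46] jig mm [-9.0000e-02 -1.9959e+02] z 66.7 gap 19.5 grip 20.0 t 5.58
clock: 6.08
eef_pos: [0.5576, -0.1908, 0.0667]
ee_rot: [-180.0, 0.0, -176.3]
wrist_force: [-0.7, -4.3, -0.2]
finger_gap: 0.0194
grasp_force: 20.0
F jig [-1.06 -2.95] z -0.31 std [0.43 0.67 0.44] jig mm [-1.2000e-01 -1.9073e+02] z 66.7 gap 19.6 grip 20.0 t 6.38
```

View pics/c2.png

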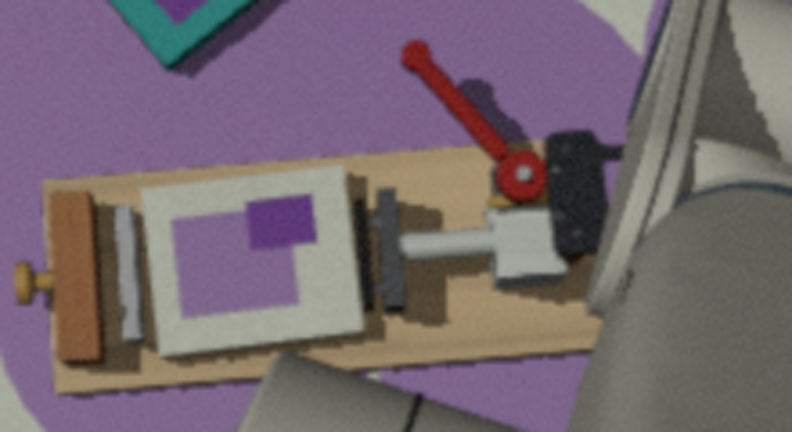

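Panel gap to the bar is about 7–9 mm (bar face about x=135, panel edge 145–160). The pad is just touching the panel. I'll use small steps and read the force while moving.

In the tool's units: 0.001 m is 0.016.

```bash
echo '[[[0, 0.016, 0], [0, 0, 0]], [[0, 0.016, 0], [0, 0, 0]]]' > rows.txt && python3 -m pendant rows.txt >/dev/null; python3 st.py
echo '[[[0, 0.016, 0], [0, 0, 0]], [[0, 0.016, 0], [0, 0, 0]]]' > rows.txt && python3 -m pendant rows.txt >/dev/null; python3 st.py
echo '[[[0, 0.016, 0], [0, 0, 0]]]' > rows.txt && python3 -m pendant rows.txt >/dev/null; python3 st.py
echo '[[[0, 0.016, 0], [0, 0, 0]]]' > rows.txt && python3 -m pendant rows.txt >/dev/null; python3 st.py
echo '[[[0, 0.016, 0], [0, 0, 0]]]' > rows.txt && python3 -m pendant rows.txt >/dev/null; python3 st.py
```

```text
t 6.67 jig mm [-1.0000e-01 -1.8912e+02] z 66.7 rot [-179.96    0.   -176.34] F jig [-1.82 -6.95] -0.19 gap 19.4 grip 19.99983251094818
t 6.92 jig mm [-1.2000e-01 -1.8722e+02] z 66.7 rot [-1.7996e+02  1.0000e-02 -1.7635e+02] F jig [-1.35 -6.13] -1.3 gap 19.9 grip 19.99993622303009
t 7.05 jig mm [-1.0000e-01 -1.8622e+02] z 66.7 rot [-1.7996e+02  1.0000e-02 -1.7635e+02] F jig [-1.23 -7.14] -0.5 gap 19.4 grip 19.999845027923584
t 7.17 jig mm [-1.0000e-01 -1.8522e+02] z 66.7 rot [-1.7995e+02  1.0000e-02 -1.7634e+02] F jig [-1.95 -6.82] -0.84 gap 19.6 grip 19.99987006187439
t 7.3 jig mm [-1.2000e-01 -1.8423e+02] z 66.7 rot [-1.7995e+02  1.0000e-02 -1.7635e+02] F jig [-2.35 -6.54] -0.75 gap 19.7 grip 19.999873638153076
```

In the tool's units: 0.001 m is 0.016.

```bash
echo '[[[0, 0.016, 0], [0, 0, 0]]]' > rows.txt && python3 -m pendant rows.txt >/dev/null; python3 st.py
echo '[[[0, 0.016, 0], [0, 0, 0]]]' > rows.txt && python3 -m pendant rows.txt >/dev/null; python3 st.py
echo '[[[0, 0.016, 0], [0, 0, 0]]]' > rows.txt && python3 -m pendant rows.txt >/dev/null; python3 st.py
```

```text
t 7.42 jig mm [-1.3000e-01 -1.8321e+02] z 66.7 rot [-179.96    0.   -176.35] F jig [-0.95 -6.08] -1.2 gap 19.7 grip 19.999860227108
t 7.55 jig mm [-1.5000e-01 -1.8226e+02] z 66.7 rot [-1.7996e+02  1.0000e-02 -1.7635e+02] F jig [-1.45 -6.49] -0.61 gap 19.7 grip 19.999937117099762
t 7.67 jig mm [-1.5000e-01 -1.8123e+02] z 66.7 rot [-179.96    0.   -176.35] F jig [-1.78 -5.93] -0.25 gap 19.8 grip 20.000000596046448
```

```bash
for i in 1; do echo '[[[0, 0.016, 0], [0, 0, 0]]]' > rows.txt && python3 -m pendant rows.txt >/dev/null; done; python3 st.py
echo '[[[0, 0.016, 0], [0, 0, 0]]]' > rows.txt && python3 -m pendant rows.txt >/dev/null; python3 st.py
echo '[[[0, 0.016, 0], [0, 0, 0]]]' > rows.txt && python3 -m pendant rows.txt >/dev/null; python3 st.py
```

```text
t 7.8 jig mm [-1.0000e-01 -1.8024e+02] z 66.7 rot [-1.7995e+02  1.0000e-02 -1.7635e+02] F jig [-0.99 -6.25] -1.07 gap 19.6 grip 19.999964833259583
t 7.92 jig mm [-1.1000e-01 -1.7939e+02] z 66.7 rot [-1.7994e+02  1.0000e-02 -1.7634e+02] F jig [-2.26 -8.95] -0.03 gap 19.6 grip 19.999830722808838
t 8.05 jig mm [-8.0000e-02 -1.7867e+02] z 66.7 rot [-1.7991e+02  1.0000e-02 -1.7633e+02] F jig [-2.65 -9.32] -1.33 gap 19.7 grip 19.999742209911346
```

In the tool's units: 0.0005 m is 0.008.

```bash
echo '[[[0, 0.008, 0], [0, 0, 0]]]' > rows.txt && python3 -m pendant rows.txt >/dev/null; python3 st.py
echo '[[[0, 0.008, 0], [0, 0, 0]]]' > rows.txt && python3 -m pendant rows.txt >/dev/null; python3 st.py
```

```text
t 8.18 jig mm [-1.5000e-01 -1.7834e+02] z 66.7 rot [-1.7991e+02  1.0000e-02 -1.7634e+02] F jig [ -2.39 -10.17] -1.46 gap 19.5 grip 19.999790489673615
t 8.3 jig mm [-1.1000e-01 -1.7801e+02] z 66.7 rot [-1.7989e+02  2.0000e-02 -1.7633e+02] F jig [ -1.87 -10.82] -1.25 gap 19.8 grip 19.999745339155197
```

In the tool's units: 0.0006 m is 0.0096.

```bash
echo '[[[0, 0.0096, 0], [0, 0, 0]]]' > rows.txt && python3 -m pendant rows.txt >/dev/null; python3 st.py
python3 -c "
from h import *
c=cap('top');cv2.imwrite('pics/c3.png',cv2.resize(c['pixels'][210:300,210:350],None,fx=5.6,fy=5.6,interpolation=cv2.INTER_CUBIC))"; python3 look.py 6
```

```text
t 8.43 jig mm [-1.0000e-01 -1.7757e+02] z 66.7 rot [-1.7988e+02  2.0000e-02 -1.7633e+02] F jig [ -2.11 -11.63] -2.47 gap 19.4 grip 19.99960720539093
F jig [ -2.12 -10.91] z -1.63 std [0.24 0.35 0.5 ] jig mm [-1.2000e-01 -1.7753e+02] z 66.7 gap 19.5 grip 20.0 t 8.78
```

View pics/c3.png

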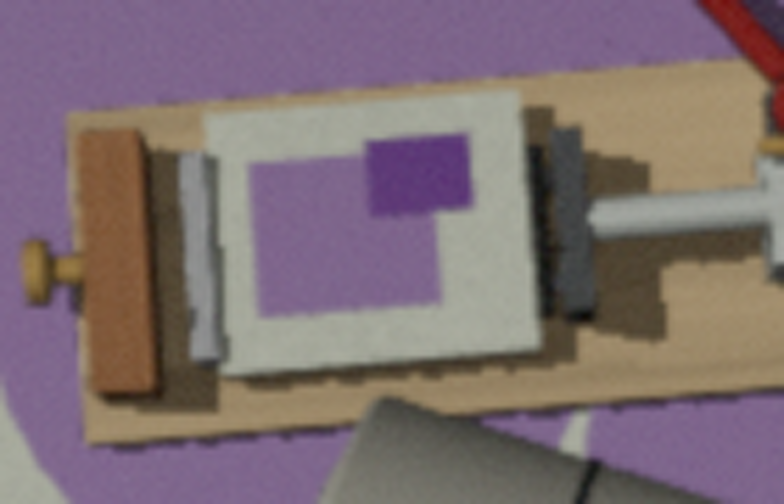

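Panel sits square against the bar (edge x≈205–225), with the pad flat on its other side. At roughly 11 N total, the squeeze is about 3 mm. Now I'll release.

In the tool's units: -0.04 m is -0.64, -0.03 m is -0.48.

```bash
echo '[[[0, 0, 0], [0, 0, 0]], [[0, 0, 0], [0, 0, 0]], [[0, 0, 0], [0, 0, 0]]]' > rows.txt && python3 -m pendant rows.txt 0.045 20; python3 look.py 3
echo '[[[0, 0, -0.32], [0, 0, 0]], [[0, 0, -0.48], [0, 0, 0]], [[0, 0, -0.64], [0, 0, 0]], [[0, 0, 0], [0, 0, 0]]]' > rows.txt && python3 -m pendant rows.txt
python3 st.py
```

```text
clock: 9.15
eef_pos: [0.5566, -0.1758, 0.0667]
ee_rot: [180.0, -0.0, -176.3]
wrist_force: [-0.0, -0.7, -0.3]
finger_gap: 0.0438
grasp_force: 0.0
F jig [ 0.29 -0.15] z -0.13 std [0.47 0.39 0.15] jig mm [-3.0000e-02 -1.7575e+02] z 66.7 gap 44.9 grip 0.0 t 9.3
clock: 9.8
eef_pos: [0.5591, -0.177, 0.1611]
ee_rot: [-179.8, 0.4, -176.3]
wrist_force: [0.0, -0.2, -0.4]
finger_gap: 0.0453
grasp_force: 0.0
t 9.8 jig mm [   2.3  -176.99] z 161.1 rot [-179.84    0.4  -176.35] F jig [ 0.01 -0.19] -0.39 gap 45.3 grip 0.0
```

In the tool's units: 0.036 m is 0.576, -0.0175 m is -0.28.

```bash
echo '[[[-0.28, 0.576, 0], [0, 0, 0]], [[-0.28, 0.576, 0], [0, 0, 0]], [[-0.28, 0.576, 0], [0, 0, 0]], [[-0.28, 0.576, 0], [0, 0, 0]], [[0, 0, 0], [0, 0, 0]], [[0, 0, 0], [0, 0, 0]], [[0, 0, 0], [0, 0, 0]]]' > rows.txt && python3 -m pendant rows.txt 0 10 >/dev/null; python3 look.py 5
python3 -c "
from h import *
c=cap('top');np.savez('top4.npz',**c);cv2.imwrite('pics/c4.png',cv2.resize(c['pixels'][180:300,210:430],None,fx=3.6,fy=3.6,interpolation=cv2.INTER_CUBIC))
for d in (0,20,40,60,80,90,100,108,113,117,120):
    v=np.radians(d);a=.629-v;n=np.array([np.sin(a),-np.cos(a)])
    p=np.array([34,-100])+72*np.array([np.cos(a),np.sin(a)])-n*(6+10*abs(n[0])+13.5*abs(n[1]));print(d,round(v,2),p.round(1))
"
```

```text
F jig [-0.18 -0.28] z -0.02 std [0.53 0.43 0.33] jig mm [ 69.56 -32.92] z 156.7 gap 0.4 grip 0.0 t 10.93
0 0.0 [ 78.8 -39.2]
20 0.35 [ 97.2 -59.2]
40 0.7 [107.2 -84.9]
60 1.05 [ 108.9 -108.8]
80 1.4 [ 101.6 -133.7]
90 1.57 [  94.2 -145.3]
100 1.75 [  84.4 -155.5]
108 1.88 [  75.  -162.4]
113 1.97 [  68.5 -165.9]
117 2.04 [  63.1 -168.3]
120 2.09 [  58.8 -169.8]
```

View pics/c4.png

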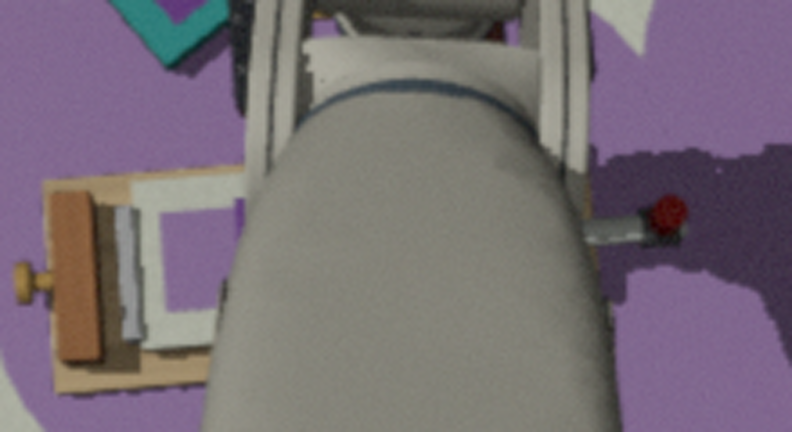

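The view shows the panel still against the bar, the knob at about (668,214), and the lever hidden behind the arm. Next I'll descend behind the lever and sweep it.

In the tool's units: 0.04 m is 0.64, 0.026 m is 0.416.

```bash
echo '[[[0, 0, 0.64], [0, 0, 0]], [[0, 0, 0.64], [0, 0, 0]], [[0, 0, 0.416], [0, 0, 0]], [[0, 0, 0], [0, 0, 0]], [[0, 0, 0], [0, 0, 0]]]' > rows.txt && python3 -m pendant rows.txt >/dev/null; python3 st.py
echo '[[[-0.144, -0.096, 0], [0, 0, 0]], [[-0.1472, -0.16, 0], [0, 0, 0]], [[-0.1472, -0.16, 0], [0, 0, 0]]]' > rows.txt && python3 -m pendant rows.txt >/dev/null; python3 st.py
echo '[[[-0.0528, -0.1376, 0], [0, 0, 0]], [[-0.0528, -0.1376, 0], [0, 0, 0]], [[-0.0528, -0.1376, 0], [0, 0, 0]]]' > rows.txt && python3 -m pendant rows.txt>/dev/null; python3 st.py
echo '[[[-0.0096, -0.128, 0], [0, 0, 0]], [[-0.0096, -0.128, 0], [0, 0, 0]], [[-0.0096, -0.128, 0], [0, 0, 0]]]' > rows.txt && python3 -m pendant rows.txt>/dev/null; python3 look.py 1
```

```text
t 11.6 jig mm [ 70.65 -32.25] z 51.6 rot [-1.7999e+02  7.0000e-02 -1.7636e+02] F jig [0.58 0.42] 1.0 gap 0.5 grip 0.0
t 11.97 jig mm [ 98.34 -58.98] z 51.3 rot [-1.7999e+02  5.0000e-02 -1.7636e+02] F jig [-0.37  1.9 ] 0.09 gap 0.5 grip 0.43321015778928995
t 12.35 jig mm [106.77 -84.3 ] z 50.4 rot [ 1.7997e+02 -7.0000e-02 -1.7637e+02] F jig [-1.09  1.89] -0.62 gap 0.5 grip 1.1276300624012947
F jig [-0.56  4.1 ] z -1.9 std [0. 0. 0.] jig mm [ 108.25 -108.4 ] z 50.2 gap 0.6 grip 1.8 t 12.78
```

In the tool's units: -0.0084 m is -0.1344, 0.0022 m is 0.0352.

```bash
echo '[[[0.0352, -0.1344, 0], [0, 0, 0]], [[0.0352, -0.1344, 0], [0, 0, 0]], [[0.0352, -0.1344, 0], [0, 0, 0]]]' > rows.txt && python3 -m pendant rows.txt >/dev/null; python3 st.py
echo '[[[0.0592, -0.0928, 0], [0, 0, 0]], [[0.0592, -0.0928, 0], [0, 0, 0]], [[0.0784, -0.0816, 0], [0, 0, 0]], [[0.0784, -0.0816, 0], [0, 0, 0]]]' > rows.txt && python3 -m pendant rows.txt >/dev/null; python3 st.py
echo '[[[0.0752, -0.056, 0], [0, 0, 0]], [[0.0752, -0.056, 0], [0, 0, 0]]]' > rows.txt && python3 -m pendant rows.txt>/dev/null; python3 st.py
```

```text
t 13.15 jig mm [ 102.18 -132.25] z 50.4 rot [ 1.7992e+02 -2.0000e-02 -1.7636e+02] F jig [0.31 6.28] -0.15 gap 0.2 grip 2.813486965605989
t 13.65 jig mm [  85.89 -154.77] z 50.9 rot [ 1.8000e+02  1.0000e-01 -1.7634e+02] F jig [0.74 5.21] -0.94 gap 0.4 grip 1.7449937263154425
t 13.9 jig mm [  75.94 -162.31] z 50.9 rot [-1.7997e+02  5.0000e-02 -1.7634e+02] F jig [0.82 1.92] 0.88 gap 0.2 grip 1.0418612572539132
```

In the tool's units: 0.0037 m is 0.0592, -0.0018 m is -0.0288.

```bash
echo '[[[0.0592, -0.0288, 0], [0, 0, 0]], [[0.0592, -0.0288, 0], [0, 0, 0]]]' > rows.txt && python3 -m pendant rows.txt >/dev/null; python3 st.py
echo '[[[0.048, -0.0192, 0], [0, 0, 0]], [[0.048, -0.0192, 0], [0, 0, 0]]]' > rows.txt && python3 -m pendant rows.txt >/dev/null; python3 st.py
echo '[[[0.0336, -0.0128, 0], [0, 0, 0]], [[0.0336, -0.0128, 0], [0, 0, 0]], [[0, 0, 0], [0, 0, 0]]]' > rows.txt && python3 -m pendant rows.txt>/dev/null; python3 look.py 3
python3 -c "
from h import *
c=cap('side');cv2.imwrite('pics/s5.png',cv2.resize(c['pixels'][220:320,290:430],None,fx=5,fy=5,interpolation=cv2.INTER_CUBIC))"
```

```text
t 14.15 jig mm [  68.2  -165.89] z 50.8 rot [-1.7998e+02  1.0000e-02 -1.7635e+02] F jig [1.25 1.25] 0.43 gap 0.2 grip 0.5038457200862467
t 14.4 jig mm [  62.07 -168.12] z 50.7 rot [-1.7999e+02 -1.0000e-02 -1.7635e+02] F jig [0.27 0.48] 0.12 gap 0.4 grip 0.1201712364127161
F jig [ 0.28 -0.27] z 0.1 std [0.47 0.63 0.28] jig mm [  58.24 -169.49] z 50.7 gap 0.4 grip 0.0 t 14.93
```

View pics/s5.png

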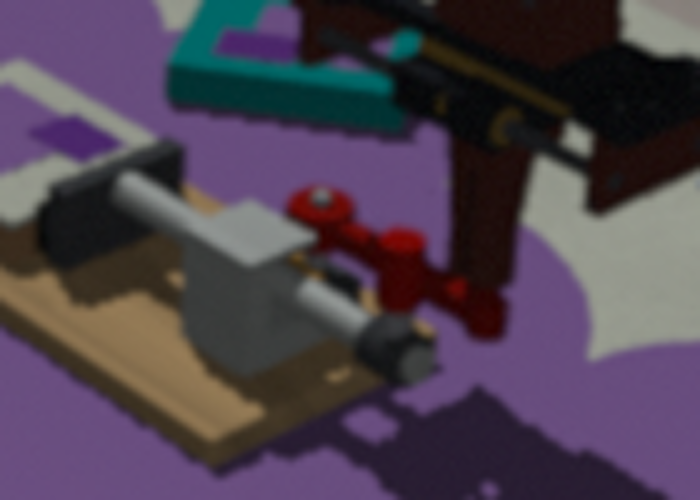

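The side view shows the lever lying along the rod, with its tip at (485,310) and nothing touching it. I'll retreat and verify from the top.

In the tool's units: -0.06 m is -0.96, -0.05 m is -0.8.

```bash
echo '[[[-0.16, 0, 0], [0, 0, 0]], [[-0.32, 0, 0], [0, 0, 0]], [[0, 0, -0.8], [0, 0, 0]], [[0, 0, -0.96], [0, 0, 0]], [[0, 0, -0.64], [0, 0, 0]], [[0.32, -0.8, 0], [0, 0, 0]], [[0.32, -0.8, 0], [0, 0, 0]], [[0.32, -0.8, 0], [0, 0, 0]]]' > rows.txt && python3 -m pendant rows.txt >/dev/null
echo '[[[0.32, -0.8, 0], [0, 0, 0]], [[0.32, -0.8, 0], [0, 0, 0]], [[0, -0.64, 0], [0, 0, 0]], [[0, 0, 0], [0, 0, 0]], [[0, 0, 0], [0, 0, 0]]]' > rows.txt && python3 -m pendant rows.txt
python3 -c "
from h import *
c=cap('top');np.savez('top6.npz',**c);cv2.imwrite('pics/c6.png',cv2.resize(c['pixels'][180:300,210:430],None,fx=3.6,fy=3.6,interpolation=cv2.INTER_CUBIC))"
```

```text
clock: 16.6
eef_pos: [0.5632, -0.4592, 0.2003]
ee_rot: [180.0, -0.0, -176.4]
wrist_force: [-0.5, 0.1, -0.2]
finger_gap: 0.0003
grasp_force: 0.0
```

View pics/c6.png

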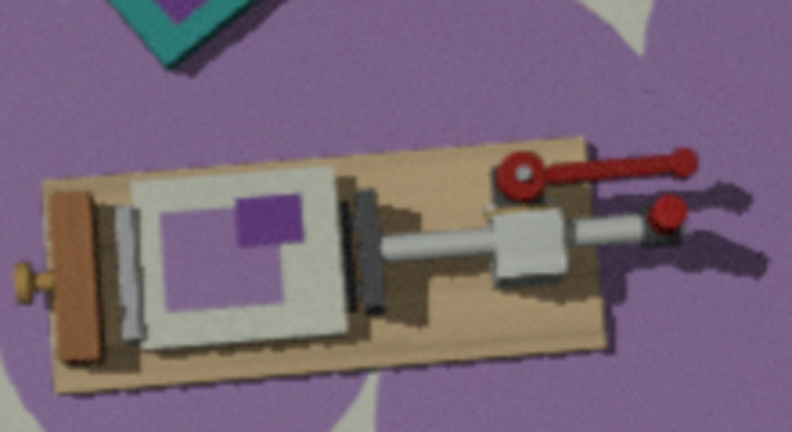

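The top view shows the lever parallel to the deck edge: pin (523,174), tip (685,162), a 4.2° slope against 4.4° for the deck. The panel is flush on the bar and the knob hasn't moved since release, at (668,214).

```bash
python3 -c "
from station import manip
print(manip.close_job())"
```

```text
the job is handed in; nothing more can be done
None
```

The job is handed in: the panel sits flush against the stop bar, the pad squeeze is about 2.5 mm (estimated from the push force, not measured), the lever is closed on its stop, the arm is clear, and the glass, palette and brush were not approached.

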